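Clear the brush and hold the paint bin's gate ajar past its sagging bolt

TASK

The flat brush lies in front of the paint bin's gate, in its way: first stand it upright, handle down, in the white brush jar and let go of it. Then draw the gate's sagging bolt out of its keeper, lifting it over the keeper's bent-up lip as you pull, and swing the gate ajar by about a hand's width (roughly 10 cm at its free edge). The gate shuts by itself, so finish while still holding it open and still, with the bolt drawn; leave the paint bottle, paint pot and phone where they are.

Things in the scene. Friction and masses are not known exactly. Their poses are not given: they have to be found in the camera images.
- bin: open-topped plywood paint bin, fixed, 170 mm deep, 360 wide, 132 high, paint bottles inside. Origin: on the table under the middle of the gate's plane (the bin's front). x points from the gate into the bin, so the gate faces its -x; y runs along the front, z up. The front from y = -174 to -108 mm is a fixed post, the rest is the gate
- gate (a joint): the gate's hinge, rad: 0 shut, grows as its free edge swings out (towards the bin's -x), up to 1.3. A spring shuts it: 0.2 N m at 0, 0.38 N m at 0.45. The upright axis stands at bin x = 0, y = +150 mm; seen from above the gate opens clockwise. The gate is 132 mm high and about 15 mm thick
- bolt_draw (a joint): how far the bolt is drawn, m: 0 to 0.004 at the start (engaged), at most 0.05; it slides along the gate, from the keeper towards the hinge (bin +y while shut), with 1.5 N of friction, and stays where left. Its nose has wholly passed the keeper's lip at 0.026; the job needs more than 0.027
- bolt_lift (a joint): how far the whole bolt is lifted straight up in its worn, tall guide loops, m: 0 sagging at the bottom, where it falls back when let go (about 0.13 kg), at most 0.022. Its drop nose catches behind the keeper's lip, which overlaps it by 10 mm: lift by 13 to 20 mm, then draw it while lifted
- knob (a point): centre of the top of the bolt's upright knob: a round 16 mm steel stem on the rod, 45 mm of it in view below a 24 mm cap 7 mm thick, free all round. Bolt sagging: 178 mm above the table, 46 mm above the gate's top. Moves with bolt and gate; shut and engaged at bin x = -30, y = -30 mm. Guide loops, 150 mm high, stand 48 mm (keeper side) and 102 mm (hinge side) from it along the bolt
- keeper_lip (a point): top of the keeper's bent-up steel lip, 107 mm above the table, on the fixed post beside the gate's free edge; 26 mm wide, 6 mm thick. The bolt's drop nose (14 mm long, 24 mm high, underside 97 mm above the table while sagging) sits beyond it. A steel cheek in front of the nose keeps the gate shut
- gate_edge (a point): top of the gate's free edge, 250 mm from the hinge axis; moves with the gate
- gate_hinge (a point): point on the gate's upright hinge axis, 132 mm above the table
- brush: flat varnish brush, 230 mm long, 70 g, lying flat in front of the gate. Origin: middle of its length, at its underside. x runs along it towards the bristles; z up. Wooden handle x = -115 to +35 mm, 18 wide, 12 thick; aluminium ferrule to +65 mm, 28 wide, 14 thick; dark bristles to +115 mm, 30 wide. Balances about at its origin; varnished, slips easily on the jar
- brush_ferrule (a point): middle of the brush's ferrule, a good place to grip (28 mm across), 7 mm above the underside
- brush_end (a point): free end of the brush's handle
- jar: white round brush jar, loose, 0.5 kg, 105 mm high, mouth 76 mm outside and 68 mm inside (4 mm wall). Origin: centre of its underside. Empty; inner floor about 5 mm up. It narrows downwards a little. A brush let in leans on the rim, which is upright enough
- paint_tall: bystander: blue paint bottle with black cap, 38 mm across, 85 mm high; leave alone. Origin: centre of its underside
- paint_pot: bystander: low red paint pot with white lid, 48 mm across, 50 mm high; leave alone. Origin: centre of its underside
- phone: bystander: black phone lying flat, 72 x 148 x 9 mm; leave alone. Origin: centre of its underside
There are look-alikes about, which are no part of the job. Several things have the shape of the jar; the one meant has the colours described above.

How it is judged:
By the outcome, as a careful person would: the job done as asked, in the order asked, and still so for the second after the job is handed in, while the arm keeps its last pose, push and grip.
It also fails if it takes over 64 s, if anything falls off the work surface, if the arm or the gripper's body presses on something with over 40 N, if the wrist force passes 120 N, or if a joint passes its speed limit or range.

ROBOT

A 7-joint arm with a two-finger parallel gripper is mounted at the origin on the work surface. World frame = base frame: x ahead of the robot, y to its left, z up, the work surface at z = 0. Lengths are in mm, angles in rad, forces in N, time in s.
With the tool pointing down it reaches from about 400 to 900 mm from the base axis. Payload 5.6 kg.
Tool frame: the origin (TCP) lies midway between the tips of the shut fingers; the grasp point (between the pads) lies 19 mm behind it; x points along the fingers, y is the direction in which the jaws open and shut, and the axes are right-handed (so a half turn about x gives the same grasp; the last joint's range is limited). The gripper opens to 92 mm and grips with 3 to 60 N. Pads are 20 mm wide; open, the fingers measure 128 mm over their backs; the gripper's body (75 mm by 189 mm) begins 69 mm behind the grasp point.
Start: joints at [-1.386, 0.468, -0.012, 1.603, 0.006, 1.071, -0.056], TCP at [146.834, 633.205, 214.592] pointing down, gripper open.
Joint ranges: [-2.53, 2.53], [-0.31, 2.02], [-1.57, 1.55], [0.28, 2.44], [-1.29, 4.43], [0.15, 1.84], [-2.92, 2.92]. Speed limits (rad/s): [2.57, 2.57, 3.14, 3.14, 3.14, 3.14, 3.14].

INTERFACE

Orientations are given as a rotation vector (axis times angle).
In Python, from cell import robot, grip, kin, viewer gives the robot as it stands. Calls block until the motion is done:
- robot.movep(position, orientation): joint-space move of the TCP to a pose.
- robot.servo_line(position, feed=150, rotation=None): straight line of the TCP; rotation=None keeps the orientation; feed is the mean speed in mm/s.
- robot.goto_joints(angles): joint-space move.
- grip(opening, newtons=None): opening from 0.0 (shut) to 1.0 (fully open); newtons is the grip in N (None keeps the last); returns when the fingers have stopped.
- robot.hold(seconds).
- kin.ik(position, orientation): joint angles nearest the present ones, or None.
- robot.observe(): the state.
- viewer.read_camera(name): name is "scene" or "top" or "wrist"; returns the picture (400x640x3 uint8, red, green, blue); there is no depth.
- viewer.camera_info(name): a dict with "camera_matrix" (3x3 intrinsics, pixels), "R" (3x3) and "t" (3): a world point X has camera coordinates R X + t. Camera axes: x right, y down, z forward; pixel columns grow to the right and rows downward; lengths in mm; the calibration is good to about 2 mm. The wrist camera is an equidistant fisheye: a pixel r from the principal point sees the ray r / f radians off the axis. A picture is of the moment at which its call begins: read the wrist's pose just before it. camera_info takes no time and is no camera call; for the wrist camera it gives the pose at the moment of the call.
A pose or a line that the arm cannot do raises robot.IKError and nothing moves.
- robot.job_done(): hands the job in, once; it reports no verdict.
Trained networks look in the newest picture that a camera, given by its name, has taken for a name from the list of things; names that differ only in an ending like _2 or _b are one class to them, and where a whole thing is asked for, a point or a joint stands for the part that bears it (a point fixed in the world has none). Each returns a list of dicts, best first, with "confidence" (0 to 1); they miss things now and then, are a little off and sometimes report something else, mostly with a low value. They report only what shows in the picture. A call takes as long as a camera call. They do not tell look-alikes from the thing itself.
- viewer.silhouettes(name, camera): "mask" (400x640 bool, what is visible of it).
- viewer.pinpoint(name, camera): "at" ([x, y, z] in mm, in the coordinates of the camera as it stood for that picture, good to about 4 mm: a listed point, or the origin of a listed thing).
The state is a dict: "t": time; "joints": joint angles; "joint_velocities": joint speeds; "joint_torque": joint torques, N m; "tcp_pos": TCP position; "tcp_rot": TCP orientation; "contact_force": force on the tool from outside, world axes, zero at the start; "wrist_torque": the same for the moment, N m; "grip_width": opening from 0.0 (shut) to 1.0 (fully open).
Only numpy, scipy, OpenCV 4.12 (cv2) and the standard library are available. Lean on these libraries where they do the work, as an engineer would, in place of code of your own. Each camera call takes 0.05 s, during which the arm holds its last target. There are 200 camera calls.

## Working session

There is one attempt and no reset: what is moved stays moved. The work goes in short steps, each a Python script; the robot and the scene stay as the last script left them, time stands still between calls to the robot, and variables do not carry over. Pictures are saved under pics/ and viewed, about 8 in all and at most 12, crops included, and the job is handed in when it is done.

```bash
ls; mkdir -p pics; cat > h.py <<'E'
import numpy as np, cv2
from scipy.spatial.transform import Rotation as Ro
from cell import robot, grip, kin, viewer
def snap(cam,fn=None):
    im=viewer.read_camera(cam)
    if fn: cv2.imwrite('pics/'+fn,im[:,:,::-1])
    return im
def w(cam,at):
    c=viewer.camera_info(cam); return np.array(c['R']).T@(np.array(at)-np.array(c['t']))
def px(cam,X):
    c=viewer.camera_info(cam); p=np.array(c['camera_matrix'])@(np.array(c['R'])@np.array(X)+np.array(c['t'])); return p[:2]/p[2]
def pp(name,cam,n=4):
    r=viewer.pinpoint(name,cam)[:n]
    return [(round(d['confidence'],2),w(cam,d['at']).round(1)) for d in r]
E
python3 - <<'E'
from h import *
a=snap('scene','s0.png');b=snap('top','t0.png')
cv2.imwrite('pics/st0.png',cv2.resize(np.vstack([a,b])[:,:,::-1],(480*1,600)))
for n in ['bin','knob','keeper_lip','gate_edge','gate_hinge','brush','brush_ferrule','brush_end','jar','paint_tall','paint_pot','phone']:
    for c in ('scene','top'):
        print(n,c,[(q,list(map(float,p)),px(c,p).round().tolist()) for q,p in pp(n,c)])
o=robot.observe();print(o['tcp_rot'],o['t'])
E
```

```text
pics
bin scene [(0.92, [658.6, -126.6, 1.2], [351.0, 291.0])]
bin top [(0.92, [657.8, -122.9, -1.5], [358.0, 169.0])]
knob scene [(0.71, [628.6, -161.6, 178.8], [333.0, 249.0])]
knob top [(0.83, [633.6, -154.8, 175.9], [374.0, 161.0]), (0.57, [318.7, -235.6, -2.3], [398.0, 274.0])]
keeper_lip scene [(0.65, [633.4, -243.8, 109.4], [314.0, 296.0])]
keeper_lip top [(0.72, [637.8, -234.6, 104.1], [398.0, 166.0])]
gate_edge scene [(0.7, [664.3, -229.9, 130.0], [329.0, 293.0]), (0.45, [547.9, -272.1, 6.5], [277.0, 312.0])]
gate_edge top [(0.78, [666.5, -224.9, 131.8], [396.0, 154.0]), (0.17, [632.6, -157.7, 179.7], [375.0, 161.0])]
gate_hinge scene [(0.88, [637.5, 21.6, 135.3], [377.0, 212.0]), (0.32, [315.8, -240.3, 0.7], [212.0, 260.0]), (0.2, [633.9, -244.2, 104.4], [314.0, 297.0])]
gate_hinge top [(0.56, [645.5, 25.1, 133.2], [311.0, 163.0]), (0.36, [636.4, -238.4, 105.4], [400.0, 166.0])]
brush scene [(0.88, [499.0, -170.7, -3.3], [287.0, 274.0])]
brush top [(0.6, [505.7, -159.7, 1.7], [372.0, 215.0])]
brush_ferrule scene [(0.95, [480.9, -124.9, 2.9], [291.0, 257.0]), (0.34, [633.5, -
[... 176 characters left out ...]
0.57, [543.6, -272.0, 10.2], [407.0, 202.0])]
jar scene [(0.82, [384.5, 184.8, 3.6], [327.0, 173.0]), (0.8, [410.7, 299.5, 1.0], [354.0, 156.0])]
jar top [(0.78, [413.3, 304.4, -0.6], [226.0, 247.0]), (0.64, [388.8, 180.9, 1.0], [265.0, 254.0])]
paint_tall scene [(0.92, [373.0, -347.6, -1.3], [200.0, 301.0])]
paint_tall top [(0.56, [371.7, -343.2, -2.1], [432.0, 256.0])]
paint_pot scene [(0.88, [701.8, 392.0, -2.7], [453.0, 175.0])]
paint_pot top [(0.56, [705.1, 392.4, -3.3], [201.0, 159.0])]
phone scene [(0.55, [319.7, -243.0, 2.7], [213.0, 261.0])]
phone top [(0.85, [315.8, -238.8, 1.6], [400.0, 275.0]), (0.42, [411.8, 303.3, 3.9], [226.0, 248.0])]
[ 0.17893687  1.56333762 -0.17889397] 1.3
```

```bash
ls pics
```

```text
s0.png
st0.png
t0.png
```

```bash
python3 - <<'E'
import cv2,numpy as np
s=cv2.imread('pics/s0.png');t=cv2.imread('pics/t0.png')
# crops enlarged
c=cv2.resize(s[120:360,180:500],(800,600));cv2.imwrite('pics/v1.png',c)
c=cv2.resize(t[100:310,170:450],(800,600));cv2.imwrite('pics/v2.png',c)
E
```

```text
(no output)
```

View pics/v1.png

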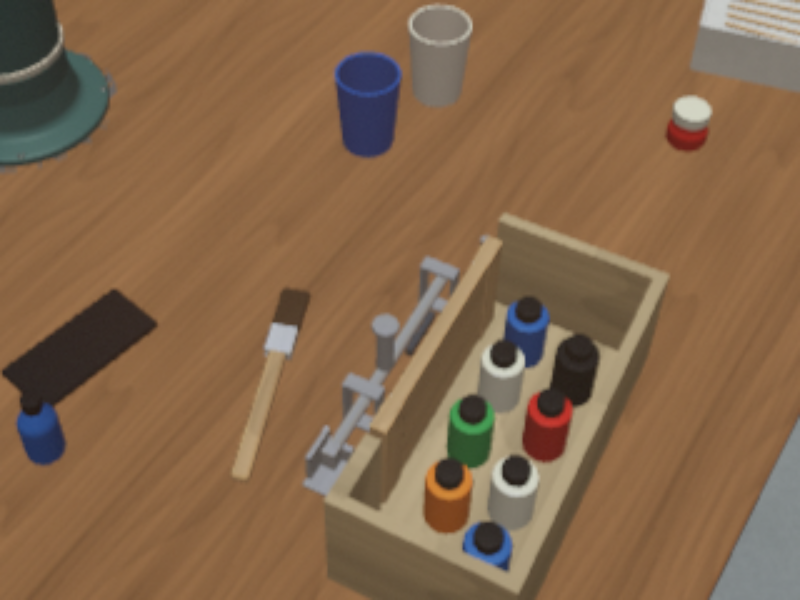

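View pics/v2.png

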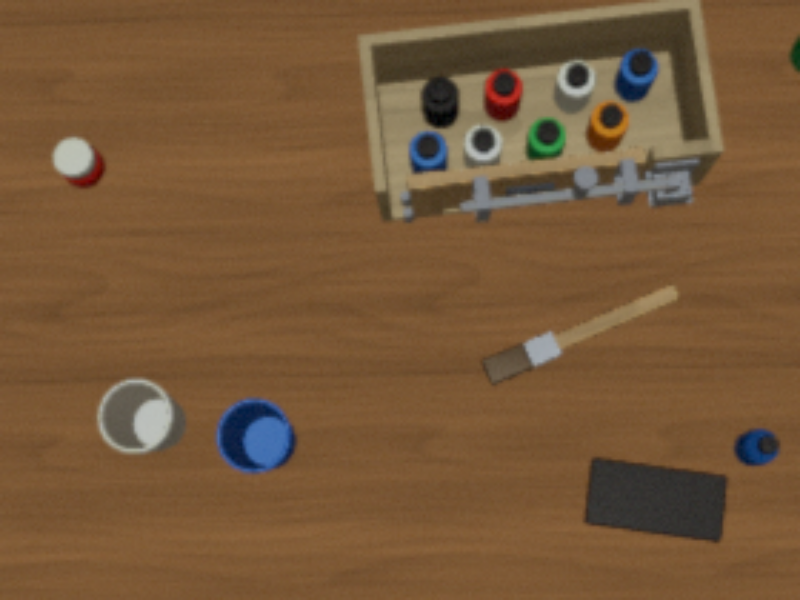

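White jar is at scene px (354,156) / top (226,247). The look-alike at (327,173) / (265,254) is blue. The enlarged crops confirm that only the first is white, so I'll use (412,302). The brush ferrule is at (481,-119) and its handle end at (543,-272), 165 mm apart as specified. Next I check reach for the tilted grasp and the placing, then look from the wrist.

```bash
cat >> h.py <<'E'
def frame(x,y):
    x=np.array(x,float);x/=np.linalg.norm(x);y=np.array(y,float);y-=x*(x@y);y/=np.linalg.norm(y)
    return Ro.from_matrix(np.c_[x,y,np.cross(x,y)]).as_rotvec()
Z=np.array([0,0,1.])
def pick_rot(b,al,s):   # b: horizontal brush dir; tool leans over the bristles
    return frame(-Z*np.cos(al)-b*np.sin(al), s*np.cross(Z,b))
def place_rot(az,dn,s): # horizontal azimuth az, pointing dn below horizontal; same sense of tool y
    d=np.array([np.cos(az),np.sin(az),0]); return frame(d*np.cos(dn)-Z*np.sin(dn), s*np.cross(Z,d))
E
python3 - <<'E'
from h import *
b=np.array([-62,153,0.]);b/=np.linalg.norm(b)
F=np.array([481,-119,7.])
for s in (1,-1):
  for al in (0,.35,.5):
    r=pick_rot(b,al,s)
    print('pick',s,al,[None if (q:=kin.ik(F+[0,0,h],r)) is None else np.round(q,2).tolist() for h in (0,150)])
  for az in np.radians([0,20,36,60,90,120]):
    for dn in np.radians([25,40,50]):
      r=place_rot(az,dn,s)
      q=[kin.ik([412,302,h],r) for h in (155,270)]
      print('place',s,np.degrees(az).round(),np.degrees(dn).round(),[None if k is None else np.round(k,1).tolist() for k in q])
by=np.array([-.095,.995,0]);bx=np.array([.995,.095,0])
for s in (1,-1):
  for p in ([631,-158,142],[600,-110,160]):
    q=kin.ik(p,frame(-Z,s*bx));print('knob',s,None if q is None else np.round(q,2))
E
```

```text
pick 1 0 [[-0.65, 0.89, 1.11, 2.15, -1.12, 0.88, -1.59], [-0.82, 0.65, 1.36, 2.08, -0.75, 1.05, -1.83]]
pick 1 0.35 [[-0.18, 0.53, 0.16, 2.24, 0.79, 0.35, 2.74], [-1.11, 0.56, 1.37, 2.22, -0.44, 0.64, -2.24]]
pick 1 0.5 [[-0.35, 0.57, 0.25, 2.28, 1.13, 0.39, 2.3], [-0.28, 0.23, 0.15, 2.23, 0.74, 0.69, 2.81]]
place 1 0.0 25.0 [None, None]
place 1 0.0 40.0 [[-1.2, 0.3, -0.0, 2.4, 1.6, 0.8, -1.0], [-1.5, 0.0, 0.3, 2.4, 1.3, 0.8, -0.6]]
place 1 0.0 50.0 [[-1.4, 0.2, 0.3, 2.4, 1.3, 0.5, -0.7], [-1.3, -0.0, 0.3, 2.3, 1.0, 0.8, -0.2]]
place 1 20.0 25.0 [None, None]
place 1 20.0 40.0 [None, None]
place 1 20.0 50.0 [None, [-1.2, -0.1, 0.2, 2.4, 1.0, 0.5, 0.2]]
place 1 36.0 25.0 [None, None]
place 1 36.0 40.0 [None, None]
place 1 36.0 50.0 [None, [-1.2, -0.2, 0.4, 2.4, 0.7, 0.2, 0.8]]
place 1 60.0 25.0 [None, None]
place 1 60.0 40.0 [None, None]
place 1 60.0 50.0 [None, [-1.6, -0.3, 1.0, 2.4, -0.2, 0.3, 2.3]]
place 1 90.0 25.0 [[0.6, 0.8, -0.9, 2.2, -1.2, 0.6, -2.1], [0.5, 0.4, -0.7, 2.2, -1.3, 1.0, -2.3]]
place 1 90.0 40.0 [[0.2, 0.4, -0.4, 2.3, -1.2, 0.7, -2.3], [-1.2, 0.3, 1.1, 2.3, -1.3, 1
[... 1399 characters left out ...]
]
place -1 90.0 40.0 [[0.2, 0.4, -0.4, 2.3, -1.2, 0.7, 0.9], [-0.7, 0.2, 0.6, 2.2, -1.2, 1.1, 0.6]]
place -1 90.0 50.0 [[-0.5, 0.3, 0.3, 2.3, -1.2, 0.8, 0.7], [-0.8, 0.1, 0.5, 2.2, -1.0, 0.9, 0.4]]
place -1 120.0 25.0 [[-0.2, 0.7, 0.1, 1.9, -1.1, 1.4, 1.1], [-0.3, 0.5, 0.2, 1.9, -1.1, 1.6, 1.0]]
place -1 120.0 40.0 [[-0.3, 0.5, 0.1, 2.0, -1.0, 1.2, 1.0], [-0.5, 0.4, 0.3, 1.9, -0.9, 1.4, 0.8]]
place -1 120.0 50.0 [[-0.4, 0.5, 0.2, 2.0, -0.9, 1.1, 0.8], [-0.6, 0.3, 0.4, 1.9, -0.8, 1.3, 0.7]]
knob 1 [-0.45  0.73  0.98  1.71 -0.68  1.08  0.84]
knob 1 [-0.54  0.61  0.94  1.8  -0.57  1.03  0.72]
knob -1 [-0.6   0.98  1.34  1.71 -1.    1.3  -2.08]
knob -1 [-0.72  0.88  1.34  1.81 -0.92  1.25 -2.15]
```

```bash
python3 - <<'E'
from h import *
b=np.array([-62,153,0.]);b/=np.linalg.norm(b)
robot.movep([481+30,-119-20,200],pick_rot(b,0.4,-1))
grip(0.6)
snap('wrist','w1.png')
for n in ['brush','brush_ferrule','brush_end','knob','keeper_lip','gate_edge','gate_hinge','jar']:
    print(n,pp(n,'wrist'))
robot.movep([430,200,260],place_rot(np.radians(112),1.2,-1))
snap('wrist','w2.png')
print('jar',pp('jar','wrist'),robot.observe()['t'],robot.observe()['joints'])
a=cv2.imread('pics/w1.png');c=cv2.imread('pics/w2.png')
cv2.imwrite('pics/v3.png',cv2.resize(np.vstack([a,c]),(480,600)))
E
```

```text
brush [(0.64, array([ 5.038e+02, -1.643e+02,  1.000e-01])), (0.39, array([ 484.2, -121.3,    9.9]))]
brush_ferrule [(0.76, array([ 484.6, -121.1,    8.1]))]
brush_end [(0.87, array([ 542. , -269.2,   12.5]))]
knob [(0.74, array([ 630.1, -156.3,  182.2]))]
keeper_lip []
gate_edge []
gate_hinge [(0.79, array([645.4,  27. , 128. ]))]
jar []
jar [(0.94, array([388.9, 182.6,   1.7])), (0.77, array([413.9, 305.6,   0.9]))] 6.8 [-0.60988232  0.15317417  0.3967256   1.9967777  -0.47487584  1.11726008
  0.40305471]
```

View pics/v3.png

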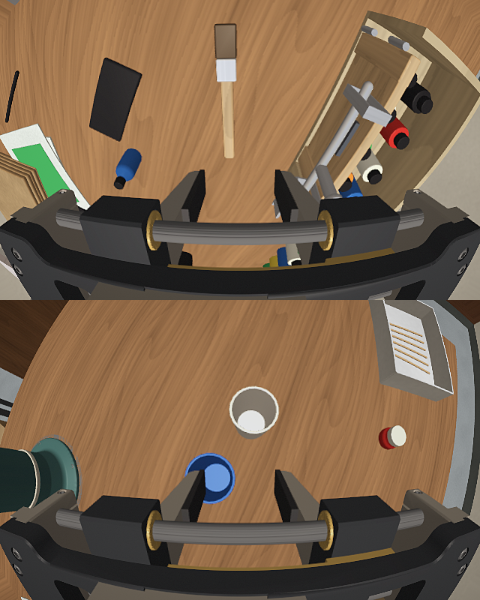

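```bash
python3 - <<'E'
from h import *
b=np.array([-60.5,151,0.]);b/=np.linalg.norm(b)
r=pick_rot(b,0.4,-1); F=np.array([482.5,-119.5,0])
robot.movep(F+[0,0,90],r)
robot.servo_line(F+[0,0,6.0],feed=80)
o=robot.observe();print(o['tcp_pos'],o['contact_force'])
print(grip(0,30)); print(robot.observe()['grip_width']*92)
robot.servo_line(F+[0,0,200],feed=150)
o=robot.observe();print(o['grip_width']*92,o['contact_force'],o['t'])
snap('wrist','w3.png');snap('scene','s3.png')
for c in('wrist','scene'): print(c,[pp(n,c,2) for n in('brush_ferrule','brush_end','brush')])
print(o['tcp_pos'])
a=cv2.imread('pics/w3.png');c=cv2.imread('pics/s3.png')
cv2.imwrite('pics/v4.png',cv2.resize(np.vstack([a,c]),(480,600)))
E
```

```text
[ 482.81942918 -119.47486175    6.36581498] [ 0.40986192  0.1151165  -0.8949018 ]
False
27.311485195718696
27.69122632450232 [ 0.24575425 -0.65864598 -0.80752327] 11.2917
wrist [[(0.83, array([ 482.2, -123.6,  201.5]))], [(0.77, array([ 543.7, -271.8,  201.6]))], [(0.92, array([ 502.4, -166.2,  192.5])), (0.61, array([ 483.1, -118.8,  200.2]))]]
scene [[(0.69, array([ 484.3, -125.2,  200.3]))], [(0.94, array([ 542.2, -271.7,  197.6])), (0.5, array([639. ,  22.1, 132.3]))], [(0.73, array([ 629.4, -158.8,  179.4]))]]
[ 481.91953289 -119.55644749  199.3418866 ]
```

View pics/v4.png

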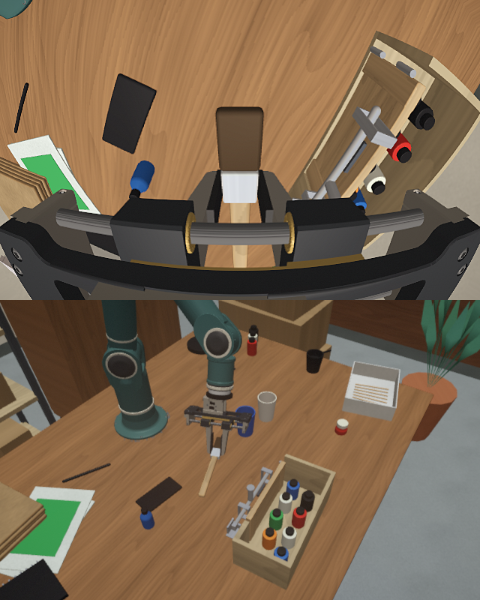

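```bash
cat >> h.py <<'E'
J=np.array([413,304,0.]);AZ=np.radians(115);LAM=.35
D=np.array([np.cos(AZ),np.sin(AZ),0]);U=Z*np.cos(LAM)+D*np.sin(LAM)
def tcp_for(off,z,L=164.5): return J+D*off+Z*z+U*L
E
python3 - <<'E'
from h import *
r=place_rot(AZ,.4+LAM,-1)
for o,z in((8,170),(8,125),(-14,12)):
    q=kin.ik(tcp_for(o,z),r);print(tcp_for(o,z),None if q is None else np.round(q,2))
robot.servo_line([470,-90,320],feed=200)
robot.movep(tcp_for(8,150),r)
o=robot.observe();print(o['tcp_pos'],o['grip_width']*92,o['t'])
snap('wrist','w5.png');snap('scene','s5.png');snap('top','t5.png')
print('expected end',J+D*8+Z*150)
for c in('wrist','scene','top'): print(c,[pp(n,c,2) for n in('brush_ferrule','brush_end','jar')])
a=cv2.imread('pics/s5.png')[100:300,230:430];c=cv2.imread('pics/t5.png')[150:350,150:350]
cv2.imwrite('pics/v5.png',cv2.resize(np.hstack([a,c]),(800,400)))
E
```

```text
[385.78055691 362.37228407 324.52681126] [-0.71  0.22  0.41  1.96 -0.95  1.3   0.57]
[385.78055691 362.37228407 279.52681126] [-0.68  0.28  0.39  2.   -0.99  1.25  0.66]
[395.07815867 342.43351276 166.52681126] [-0.56  0.47  0.31  2.06 -1.09  1.16  0.91]
[385.86030042 361.85599785 304.11220335] 27.811252223197478 14.0833
expected end [409.61905391 311.2504623  150.        ]
wrist [[(0.79, array([383.5, 362. , 302.2]))], [(0.7, array([406.9, 310.8, 151.6]))], [(0.57, array([ 4.115e+02,  3.039e+02, -1.000e-01]))]]
scene [[(0.57, array([384.3, 359.3, 304.2])), (0.54, array([410.3, 302.1,   3.1]))], [(0.82, array([409.7, 312.6, 148.2]))], [(0.84, array([388.4, 184.1,   7.3])), (0.65, array([411.7, 301. ,  -0.5]))]]
top [[(0.53, array([385.2, 369.2, 302.4]))], [], [(0.63, array([411.3, 307.1,   3.1]))]]
```

View pics/v5.png

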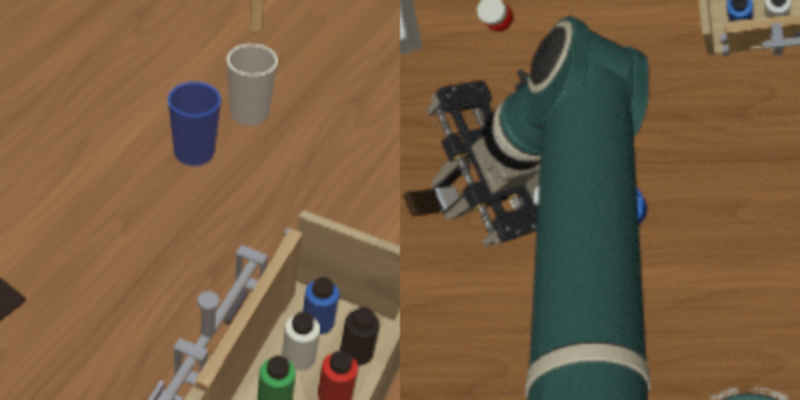

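```bash
python3 - <<'E'
from h import *
r=place_rot(AZ,.4+LAM,-1)
for o,z in((4,100),(-6,55),(-14,14)):
    robot.servo_line(tcp_for(o,z)-[1,0,0],feed=90)
    s=robot.observe();print(s['tcp_pos'].round(1) if hasattr(s['tcp_pos'],'round') else s['tcp_pos'],np.round(s['contact_force'],1),s['grip_width']*92)
snap('scene','s6.png')
grip(0.5,10)
robot.hold(.3)
x=Ro.from_rotvec(r).as_matrix()[:,0]
robot.servo_line(np.array(robot.observe()['tcp_pos'])-x*130,feed=150)
robot.movep([430,150,300],place_rot(np.radians(112),1.2,-1))
s=robot.observe();print(s['t'])
snap('wrist','w7.png');snap('scene','s7.png')
for c in('wrist','scene'): print(c,[pp(n,c,2) for n in('brush_ferrule','brush_end','brush','jar')])
a=cv2.imread('pics/s7.png')[100:300,230:430];c=cv2.imread('pics/w7.png')[0:400,120:520]
cv2.imwrite('pics/v6.png',np.hstack([cv2.resize(a,(400,400)),c]))
E
```

```text
[386.7 358.8 254.7] [-0.4 -0.  -1.1] 27.988249613965976
[391.  349.8 209.9] [-0.7 -0.1 -1. ] 27.45863831671336
[394.3 342.5 168.8] [ 0.4  0.4 -0.7] 27.50354254119281
19.0583
wrist [[(0.92, array([395.3, 348.4, 153.9])), (0.72, array([416.5, 284.3,   6.8]))], [(0.81, array([416.4, 282.9,   7.9]))], [(0.58, array([403.2, 334.8, 102.5]))], [(0.67, array([391.5, 175.9,  -4. ])), (0.63, array([411.4, 304. ,   0.9]))]]
scene [[(0.78, array([394.4, 349.8, 153.2]))], [], [(0.83, array([393.6, 336.2, 104.3]))], [(0.83, array([413.5, 300. ,   2.8])), (0.77, array([389.3, 182.2,   4.3]))]]
```

View pics/v6.png

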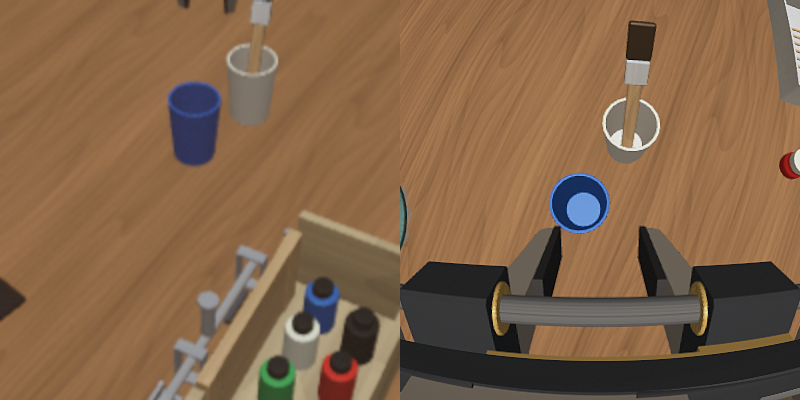

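The brush stands in the jar: its end reads z≈7 mm and the ferrule z≈154 mm, leaning about 24° on the rim, with the jar unmoved. Next, the bolt.

```bash
cat >> h.py <<'E'
BY=np.array([-.094,.9956,0]);BX=np.array([.9956,.094,0]);H=np.array([641.7,24,0.])
def rotz(v,a): return Ro.from_rotvec([0,0,a]).apply(v)
def krot(th): return frame(-Z,rotz(BX,-th))
E
python3 - <<'E'
from h import *
K=np.array([630.3,-157.8,0])
for th in (0,.2,.4):
    p=H+rotz(K+36*BY-H,-th)+Z*172; q=kin.ik(p,krot(th)); print(p.round(1),None if q is None else np.round(q,2))
grip(0.5,10)
robot.servo_line([450,60,330],feed=200)
robot.movep(K+Z*270,krot(0))
snap('wrist','w8.png');print([(n,pp(n,'wrist',2)) for n in('knob','gate_hinge','gate_edge','keeper_lip','bin')])
robot.servo_line(K+Z*225-BX*30,feed=150)
snap('wrist','w9.png');print([(n,pp(n,'wrist',2)) for n in('knob','gate_hinge','gate_edge','keeper_lip','bin')])
o=robot.observe();print(o['t'],np.round(o['joints'],2))
c=[cv2.imread('pics/w%d.png'%i)[:,120:520] for i in(8,9)]
cv2.imwrite('pics/v7.png',np.hstack(c))
E
```

```text
[ 626.9 -122.   172. ] [-0.54  0.68  1.01  1.72 -0.64  1.11  0.76]
[ 598.2 -116.1  172. ] [-0.56  0.62  0.99  1.79 -0.58  1.06  0.54]
[ 571.2 -104.7  172. ] [-0.59  0.55  0.98  1.86 -0.54  1.02  0.3 ]
[('knob', [(0.69, array([ 315.3, -236.1,   -2. ])), (0.63, array([ 630.5, -156.6,  181. ]))]), ('gate_hinge', [(0.58, array([644. ,  23.1, 129.6]))]), ('gate_edge', [(0.78, array([ 668.2, -224.4,  133.4]))]), ('keeper_lip', [(0.93, array([ 633.9, -237.7,  106.9]))]), ('bin', [(0.65, array([ 659.9, -125.2,    6.6]))])]
[('knob', [(0.81, array([ 628.4, -157.9,  180.9]))]), ('gate_hinge', []), ('gate_edge', [(0.5, array([ 657.1, -122.6,    7.4]))]), ('keeper_lip', [(0.9, array([ 636. , -239. ,  106.7]))]), ('bin', [(0.58, array([ 658.4, -123.9,    6.1]))])]
22.6083 [-0.52  0.6   1.06  1.71 -0.56  1.17  0.79]
```

View pics/v7.png

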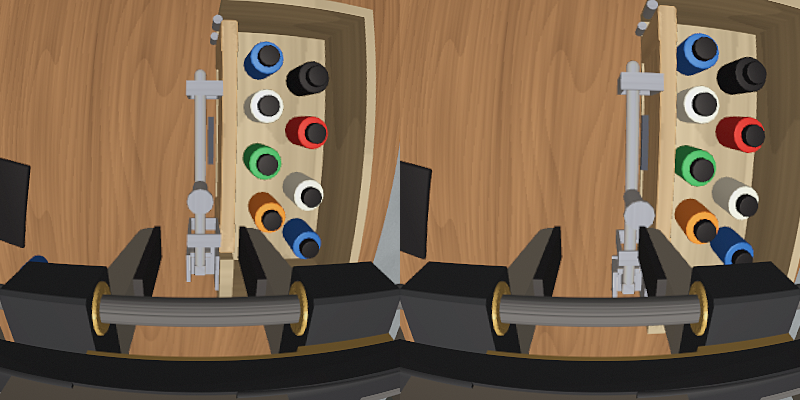

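```bash
python3 - <<'E'
from h import *
K=np.array([629.8,-157.4,0])
def st(m):
    o=robot.observe();print(m,np.round(o['tcp_pos'],1),np.round(o['contact_force'],1),round(o['grip_width']*92,1),round(o['t'],1));return o
robot.servo_line(K+Z*225,feed=150)
robot.servo_line(K+Z*153,feed=80);st('down')
grip(0,45);st('grip')
robot.servo_line(K+Z*170,feed=40);st('lift')
snap('scene','s10.png')
print(pp('knob','scene'),pp('knob','wrist'))
for d in (6,12):
    robot.servo_line(K+Z*170+BY*d,feed=40);st(d)
snap('wrist','w10.png');print(pp('knob','wrist'),pp('keeper_lip','wrist'))
E
```

```text
down [ 630.2 -157.7  153.6] [ 0.6 -0.7  0.5] 46.3 24.0
grip [ 630.2 -157.3  153.3] [1.4 0.5 0.7] 21.9 24.5
lift [ 629.9 -157.3  170.2] [ 1.   0.7 -1.1] 22.2 25.1
[(0.96, array([ 632.3, -164.3,  195.6]))] [(0.81, array([ 656.5, -154.5,  124.6]))]
6 [ 629.1 -150.9  169.8] [ 1.2  0.8 -1.4] 22.2 25.5
12 [ 628.7 -144.6  169.9] [ 1.8  0.9 -0.9] 21.9 25.8
[(0.58, array([ 623.2, -143.8,  198.4]))] []
```

```bash
python3 - <<'E'
from h import *
K=np.array([629.8,-157.4,0])
def st(m):
    o=robot.observe();print(m,np.round(o['tcp_pos'],1),np.round(o['contact_force'],1),round(o['grip_width']*92,1),round(o['t'],1));return o
for d in (24,37):
    robot.servo_line(K+Z*170+BY*d,feed=40);st(d)
a=snap('scene','s11.png');print(pp('knob','scene'),pp('keeper_lip','scene'))
b=snap('wrist','w11.png');print(pp('knob','wrist'))
print(px('scene',K+Z*178),px('scene',K+Z*195+BY*37))
c=a[200:320,260:420]
cv2.imwrite('pics/v8.png',np.hstack([cv2.resize(c,(533,400)),cv2.resize(b[200:400,220:420],(267,267)).copy() if 0 else np.pad(cv2.resize(b[180:330,220:420],(267,200)),((0,200),(0,0),(0,0)))])[:,:,::-1])
E
```

```text
24 [ 627.7 -132.4  169.9] [ 1.3  1.5 -0.8] 21.8 26.4
37 [ 626.4 -119.3  169.9] [ 2.   1.9 -2.1] 22.0 26.9
[(0.71, array([ 627.2, -124. ,  195.5])), (0.16, array([705.1, 392.1,  -1.3]))] [(0.64, array([ 635. , -246.9,  103.8])), (0.16, array([ 657.4, -126.6,   -0.8]))]
[]
[334.43009892 248.61141459] [342.35747341 231.82753027]
```

View pics/v8.png

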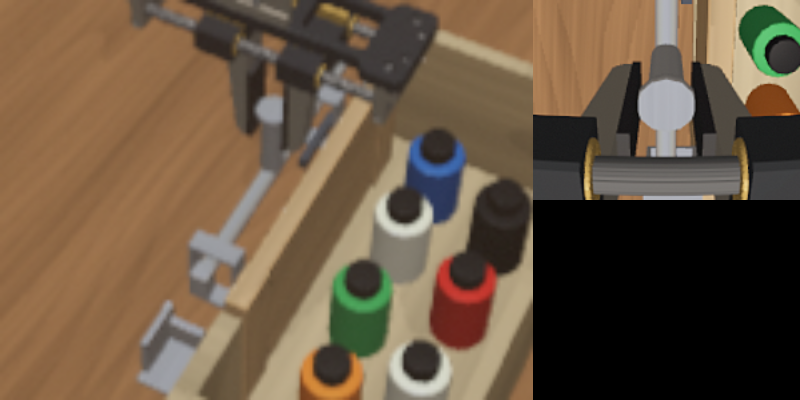

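The nose is clear of the keeper: in the crop the keeper at (170,350) is empty, and the knob reads about 40 mm drawn and 17 mm up. Next, swing the gate along its arc.

```bash
python3 - <<'E'
from h import *
K=np.array([629.8,-157.4,170]);H=np.array([642.5,23.7,0])
def st(m):
    o=robot.observe();print(m,np.round(o['tcp_pos'],1),np.round(o['contact_force'],1),round(o['grip_width']*92,1),round(o['t'],1));return o
P=K+BY*37
for th in np.linspace(0,.41,8)[1:]:
    robot.servo_line(H+rotz(P-H,-th),feed=50,rotation=krot(th)); st(round(th,2))
robot.hold(.5);st('end')
a=snap('scene','s12.png')
print([(n,pp(n,'scene',2)) for n in('knob','gate_edge','keeper_lip','gate_hinge')])
snap('wrist','w12.png');print([(n,pp(n,'wrist',2)) for n in('knob','gate_edge','gate_hinge')])
snap('top');print([(n,pp(n,'top',2)) for n in('knob','gate_edge')])
for c in('scene','wrist'): print(c,[(n,pp(n,c,1)) for n in('brush_ferrule','jar','paint_tall','paint_pot','phone')])
cv2.imwrite('pics/v9.png',cv2.resize(a[130:350,190:480],(790,600))[:,:,::-1])
E
```

```text
0.06 [ 617.9 -119.5  170.1] [ 0.5 -0.3 -1.9] 21.9 27.5
0.12 [ 609.8 -118.   170.1] [ 0.6 -0.2 -0.6] 21.8 27.8
0.18 [ 601.7 -115.8  170.1] [ 1.5 -0.  -1.1] 22.0 28.1
0.23 [ 593.6 -113.1  170.1] [ 2.8  0.  -1.5] 21.5 28.4
0.29 [ 585.7 -110.   170.1] [ 2.2  1.  -1.1] 21.5 28.7
0.35 [ 577.9 -106.4  170.1] [ 1.1 -0.5 -1.9] 21.9 29.1
0.41 [ 570.4 -102.4  170.1] [ 2.1 -0.6 -1.9] 21.8 29.4
end [ 570.3 -102.3  170.1] [ 2.1 -0.9 -0.3] 21.8 29.9
[('knob', [(0.88, array([ 572. , -103. ,  196.4]))]), ('gate_edge', [(0.85, array([ 563.4, -215.9,  132.6]))]), ('keeper_lip', [(0.6, array([392.8, 349.4, 152.9])), (0.56, array([ 632.7, -246.4,  107.3]))]), ('gate_hinge', [(0.93, array([640.2,  22.9, 133.3]))])]
[('knob', [(0.64, array([567.8, -99.6, 197.7]))]), ('gate_edge', [(0.59, array([ 567. , -212.3,  129.7]))]), ('gate_hinge', [(0.68, array([645.4,  26.1, 133. ]))])]
[('knob', []), ('gate_edge', [(0.69, array([ 565.6, -212.8,  131.9]))])]
scene [('brush_ferrule', [(0.91, array([392.7, 349. , 152.2]))]), ('jar', [(0.58, array([703.7, 389.9,  -1.8]))]), ('paint_tall', [(0.73, array([ 372.4, -347.1,    0.7]))]), ('paint_pot', [(0.71, array([7.042e+02, 3.911e+02, 1.000e-01]))]), ('phone', [(0.92, array([ 3.186e+02, -2.393e+02, -2.000e-01]))])]
wrist [('brush_ferrule', []), ('jar', [(0.88, array([387.9, 181.7,  -0.5]))]), ('paint_tall', [(0.61, array([648.7,  24.1, 128.4]))]), ('paint_pot', []), ('phone', [])]
```

View pics/v9.png

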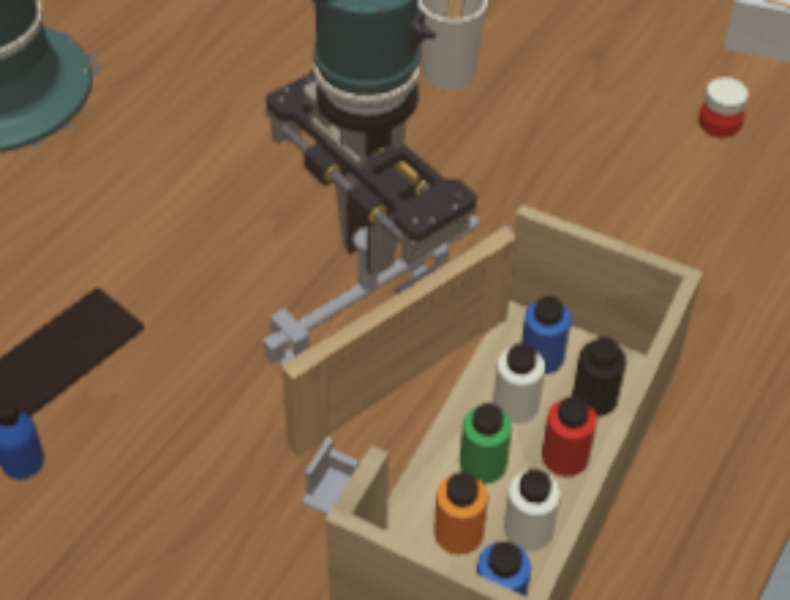

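The free edge moved about 101 mm, and draw from geometry is about 38 mm, above the 27 mm needed. Brush and bystanders are in place, and the forces are small and steady, so I'm handing in.

```bash
python3 - <<'E'
from h import *
o=robot.observe();print(o['t'],np.abs(o['joint_velocities']).max(),np.round(o['tcp_pos'],1))
print(robot.job_done())
E
```

```text
30.975 0.0019073631140184633 [ 570.2 -102.2  170. ]
the job is handed in; nothing more can be done
None
```

I stood the brush handle down in the white jar and let go of it. Then I drew the bolt and swung the gate ajar, and handed in at about 31 s of the 64 s allowed, still holding the gate open.

- **Brush:** it leans about 24° on the jar's rim. Its handle end read z ≈ 7 mm, on the jar floor. The ferrule read the same position again after the gate work.
- **Bolt:** I gripped the knob by its cap at 45 N, lifted it 17 mm and drew it. The geometry gives about 38 mm of draw, and the picture shows the nose clear of the keeper.
- **Gate:** the free edge moved about 101 mm, averaged over the scene, wrist and top cameras. The arm was still, with about 2 N on the tool.
- **Bystanders:** the paint bottle, paint pot and phone read within about 4 mm of where they started, which is within the networks' error.

**Checks that disagreed:**
- **Cap width:** the grip read 22 mm on the 24 mm cap, but the knob followed every move.
- **Network misreadings:** some detections were wrong, such as the red paint pot reported as the jar in the last scene picture and the blue look-alike in the last wrist picture. The last scene picture still showed the brush standing in the white jar.

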